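# Seat the board in the clamping jig and press its guarded lever

### The job

On the bench is a white clamping jig with two lanes; the broad board lies in one of them and a narrow batten in the other. Push the board along its lane, away from the robot, until it is fully home against the steel stop; then reach down through the guard window over that same lane and press the clamp lever fully down, so that its foot rests on the board. Do not touch the guard, only push and never lift the board, and leave the other lever, the batten and everything else on the bench alone.

Things in the scene. Friction and masses are not known exactly. Their poses are not given: they have to be found in the camera images.
- jig: clamping jig fixed to the bench, a white laminated base 340 x 310 x 12 mm (x from -205 to +135 mm). Origin: underside of the base, midway between the lanes; x runs along the lanes away from the robot, y to the left, z up. Lane centres at y = +70 mm (left) and -70 mm (right). Each lane is 76 mm wide between guides 10 mm thick and 12 mm high (x from -130 to +70 mm) and ends at a steel stop whose near face is at x = +70 mm. The base's top is at z = 12 mm
- guard: grey sheet-metal guard fixed over the far part of the jig; its frame is the jig's frame (same origin and axes). Flat top 6 mm thick, upper face at z = 114 mm, covering x from -54 to +125 mm, y from -150 to +150 mm, with skirts down to z = 70 mm at the front and sides and four posts. Two windows in the top, each 64 mm square (x from -32 to +32 mm), centred at x = 0, y = +70 mm and y = -70 mm. Must not be touched
- board: broad wooden board 200 x 70 x 22 mm (0.15 to 0.31 kg, slides with 1 to 4 N), long side along its x, which points along the lane (away from the robot). Origin: centre of its underside. It lies loose in the left or the right lane, 20 to 50 mm short of the stop; home when its far end meets the stop, that is with its origin at jig x = -30 mm. Its near end sticks out at least 75 mm in front of the guard
- lever_left (a joint): joint value of the left clamp lever (rad): 0 = fully raised, grows as its pad is pressed down; starts between 0 and 0.06. The hinge is at jig (+0.10, +0.07, +0.068) with its axis along jig y. At 0.28 the lever is level and its rubber foot, 50 mm from the hinge, rests on a 22 mm board lying home under it: that is fully down (without a board it would go to 0.33). The pivot is stiff: about 4 N on the pad moves it, and it stays where it is left
- lever_right (a joint): joint value of the right clamp lever (rad): 0 = fully raised, grows as its pad is pressed down; starts between 0 and 0.06. The hinge is at jig (+0.10, -0.07, +0.068) with its axis along jig y. At 0.28 the lever is level and its rubber foot, 50 mm from the hinge, rests on a 22 mm board lying home under it: that is fully down (without a board it would go to 0.33). The pivot is stiff: about 4 N on the pad moves it, and it stays where it is left
- lever_left_pad (a point): centre of the top face of the left lever's black push pad (44 mm across the lane, 40 mm along it, 10 mm thick), 100 mm from the hinge towards the robot; lies in the middle of the left window seen from above. About 12 mm below the guard's upper face when fully raised, about 40 mm below it (jig z 0.074) when fully down
- lever_right_pad (a point): centre of the top face of the right lever's black push pad (44 mm across the lane, 40 mm along it, 10 mm thick), 100 mm from the hinge towards the robot; lies in the middle of the right window seen from above. About 12 mm below the guard's upper face when fully raised, about 40 mm below it (jig z 0.074) when fully down
- batten: bystander: narrow wooden strip 180 x 26 x 18 mm lying in the other lane; origin centre of underside, long along its x
- pencil: bystander: flat carpenter's pencil 160 x 14 x 9 mm lying on the jig between the two lanes; origin centre of underside, long along its x
- mallet: bystander: wooden mallet lying on the bench, head 70 x 120 x 60 mm, 310 mm long overall; origin on the bench under the handle, 100 mm from the head's centre
- chisel: bystander: chisel lying on the bench, 270 mm long, 26 mm high; origin on the bench under the ferrule
- brush: bystander: bench brush lying on its bristles, 260 x 35 x 48 mm; origin on the bench under its middle
- glue: bystander: upright glue bottle, 56 mm diameter, 150 mm high; origin centre of underside
- square: bystander: try square lying on the bench, stock 120 x 22 x 18 mm, blade 160 mm; origin under the middle of the stock
Not all that is in view belongs to the job. What is meant by the board is not pink or turquoise, and is the larger of those in its own colour.

How it is judged:
On the way, in this order (a step that is already met when the one before it is completed fails the run):
1. the board is home against the stop in its lane, its lever still up (x of board in the frame of jig above -0.0335 m and (y of board in the frame of jig between 0.062 and 0.078 m or y of board in the frame of jig between -0.078 and -0.062 m) and angle between board's own z axis and vertical below 0.05 rad and value of joint each of lever_left, lever_right below 0.12 rad), for 0.2 s.
2. the lever over the board's lane is fully down (((y of board in the frame of jig above 0 m and value of joint lever_left above 0.25 rad and value of joint lever_right below 0.12 rad) or (y of board in the frame of jig below 0 m and value of joint lever_right above 0.25 rad and value of joint lever_left below 0.12 rad))), for 0.2 s.
At the end, for the whole second after the job is handed in: the board lies flat and at rest in its lane within 3.5 mm of the stop; the lever over it is down at 0.25 rad or more (0.28 = foot on the board) and the other lever is still up (below 0.12 rad) (x of board in the frame of jig above -0.0335 m and (y of board in the frame of jig between 0.062 and 0.078 m or y of board in the frame of jig between -0.078 and -0.062 m) and angle between board's own z axis and vertical below 0.05 rad and ((y of board in the frame of jig above 0 m and value of joint lever_left above 0.25 rad and value of joint lever_right below 0.12 rad) or (y of board in the frame of jig below 0 m and value of joint lever_right above 0.25 rad and value of joint lever_left below 0.12 rad)) and linear speed of board below 0.01 m/s); the robot touches nothing.
It fails at once if the robot touches the guard (contact force between any of the fingers, the arm and guard above 0.5 N).
It fails at once if the board is lifted (over 8 mm) or tipped (height (world z) of board above 0.02 m or angle between board's own z axis and vertical above 0.12 rad).
It fails at once if the other lever is pressed (0.12 rad) ((y of board in the frame of jig above 0 m and value of joint lever_right above 0.12 rad) or (y of board in the frame of jig below 0 m and value of joint lever_left above 0.12 rad)).
It fails at once if a bystander is moved more than 25 mm (distance of any of batten, pencil, mallet, chisel, brush, glue, square from where it was at the start of the episode above 0.025 m).
It also fails if it takes over 48 s, if anything falls off the work surface, if the arm or the gripper's body presses on something with over 40 N, if the wrist force passes 120 N, or if a joint passes its speed limit or range.

### The arm

A 6-joint arm with a two-finger parallel gripper is mounted at the origin on the work surface. World frame = base frame: x ahead of the robot, y to its left, z up, the work surface at z = 0. Lengths are in m, angles in rad, forces in N, time in s.
With the tool pointing down it reaches from about 0.35 to 0.975 m from the base axis. Payload 4.9 kg.
Tool frame: the origin (TCP) lies midway between the tips of the shut fingers; the grasp point (between the pads) lies 19 mm behind it; z points along the fingers, y is the direction in which the jaws open and shut (so a half turn about z gives the same grasp; the last joint's range is limited). The gripper opens to 85 mm and grips with 20 to 120 N. Pads are 22 mm wide; open, the fingers measure 114 mm over their backs; the gripper's body (76 mm by 85 mm) begins 54 mm behind the grasp point. The pads swing forward as they close: fully open they stand 13 mm farther back than shut.
Start: joints at [1.038, 0.053, 1.613, -0, 1.476, -0.119], TCP at [0.251, 0.572, 0.231] pointing down, gripper open.
Joint ranges: [-3.01, 3.01], [-1.01, 2.22], [0.06, 2.58], [-1.02, 4.17], [0.09, 2.62], [-3.14, 3.14]. Speed limits (rad/s): [2.57, 2.57, 3.14, 3.14, 3.14, 3.14].

### API

Orientations are given as a rotation vector (axis times angle).
In Python, from station import ctrl gives the robot as it stands.
- The arm moves only by the tool drive_tool, never from a script. Its argument "moves" is one flat list of numbers, 7 for each row, row after row: the turn, a rotation vector about the world's x, y, z in degrees, then the shift along the world's x, y, z in m, then the closure, from 0 (fully open) to 1 (shut). A call has exactly 5 rows; each row shifts and turns the commanded pose from where the row before left it; what a row does not reach is not made up. A row lasts 1/8 s, in which the tool goes at most 62.5 mm and 10.7 degrees, less where a joint would pass 70% of its speed; a pose out of reach is approached as far as the arm can. A call is refused whole if a number of a shift passes 0.0625 or a number of a turn 10.7, either way. A call with a gripper value outside its range is refused whole. The fingers move at their own pace and stop on an object; "newtons" is the grip in N (left out, the last holds). Time passes only in rows, so rows that do not move let the fingers close, or fill a call up. It gives the time, the measured TCP pose, the force and the opening at its end, in the units of the state.
- ctrl.get_obs(): the state, without advancing time (a new reading comes with each control period).
- ctrl.get_image(name): name is "side" or "top"; returns the picture (420x560x3 uint8, red, green, blue); there is no depth.
- ctrl.get_calibration(name): a dict with "fx", "fy", "cx", "cy" (pixels), "k1" (the pictures are not rectified: a ray, as slopes to the right and down, at radius r is drawn at 1 + k1 r^2 times it, then the intrinsics apply), "rvec" (rotation vector, rad) and "tvec" (3), from world to camera coordinates, as OpenCV has them. Camera axes: x right, y down, z forward; pixel columns grow to the right and rows downward; lengths in m; the calibration is good to about 2 mm. A picture is of the moment at which its call begins. get_calibration takes no time and is no camera call.
- ctrl.finish_job(): hands the job in, once; it reports no verdict.
The state is a dict: "t": time; "q": joint angles; "dq": joint speeds; "effort": joint torques, N m; "tool_pos": TCP position; "tool_rot": TCP orientation; "contact_force": force on the tool from outside, world axes, zero at the start; "wrist_torque": the same for the moment, N m; "opening": finger opening in m.
Only numpy, scipy, OpenCV 4.12 (cv2) and the standard library are available. Lean on these libraries where they do the work, as an engineer would, in place of code of your own. Each camera call takes 0.05 s, during which the arm holds its last target.

## Working session

There is one attempt and no reset: what is moved stays moved. The work goes in short steps, Python scripts to look and compute and a tool call to move; the robot and the scene stay as the last step left them, time stands still between calls to the robot, and variables do not carry over. Pictures are saved under pics/ and viewed, and the job is handed in when it is done.

Besides the shell and the picture viewer there is one more tool, called after "Call:" as name(argument=value, ...) on one line, values as JSON. drive_tool: Moves the arm, as the interface text tells. Its arguments: {"type":"object","properties":{"moves":{"type":"array","items":{"type":"number"}},"newtons":{"type":"number"}},"required":["moves"]}

```bash
mkdir -p pics; ls; python3 - <<'E'
from station import ctrl
import cv2
for n in ("top","side"):
    im=ctrl.get_image(n); cv2.imwrite(f"pics/{n}0.png",cv2.cvtColor(im,cv2.COLOR_RGB2BGR))
    print(n,ctrl.get_calibration(n))
print(ctrl.get_obs())
E
```

```text
pics
top {'fx': 492.3140802103522, 'fy': 492.3140802103522, 'cx': 278.25198911051297, 'cy': 211.35783479848095, 'k1': -0.044730362644594436, 'rvec': array([ 2.13675982, -2.09541417,  0.20833064]), 'tvec': array([-0.01825674,  0.53681782,  1.32264752])}
side {'fx': 443.23902552184785, 'fy': 443.23902552184785, 'cx': 278.45612516568724, 'cy': 210.89731004337935, 'k1': -0.0665666670708905, 'rvec': array([ 2.30161161, -0.8820444 ,  0.30666066]), 'tvec': array([-0.40436892,  0.33660414,  1.0351944 ])}
{'t': 0.1, 'q': array([ 1.03801896e+00,  5.32985955e-02,  1.61417864e+00, -1.54441532e-05,
        1.47599596e+00, -1.19002125e-01]), 'dq': array([-0.00124486, -0.00147776, -0.0014357 , -0.00133123,  0.00090632,
       -0.00127239]), 'effort': array([ 3.16586884e-04, -3.94905496e+01, -3.71361852e+01, -8.14753389e-05,
        3.93859606e-03,  9.31481239e-07]), 'tool_pos': array([0.25100505, 0.5717573 , 0.23016804]), 'tool_rot': array([-6.45206706e-01, -3.07402242e+00,  2.80568207e-03]), 'contact_force': array([ 0.20950975,  0.61053095, -1.20223384]), 'wrist_torque': array([0.01696454, 0.01335299, 0.00675039]), 'opening': 0.08573010333222275}
```

View pics/top0.png

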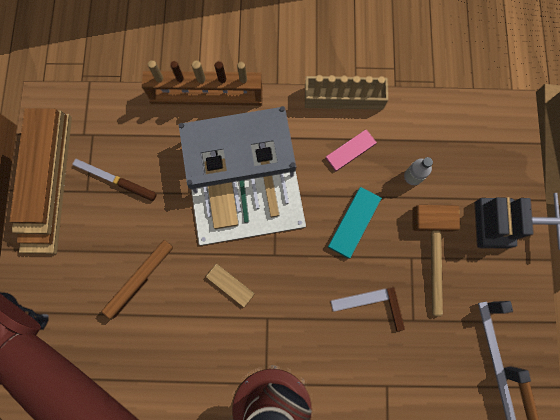

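View pics/side0.png

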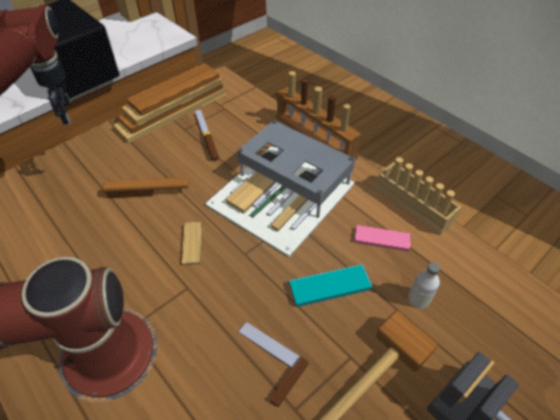

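The candidates in the top view are:
- wooden piece in the left lane, about (224,205)
- narrow piece in the right lane, about (271,195)
- loose wooden offcut on the bench, about (229,285)
- pink piece (350,150)
- turquoise piece (355,222)

The piece in the left lane fits: it lies in a lane, is broad, and is the larger of the wood-coloured ones. I'll confirm in a crop.

```bash
python3 - <<'E'
import cv2
im=cv2.imread("pics/top0.png")[100:310,170:320]
cv2.imwrite("pics/crop0.png",cv2.resize(im,None,fx=2.8,fy=2.8,interpolation=cv2.INTER_CUBIC))
im=cv2.imread("pics/top0.png")[165:250,185:310]
cv2.imwrite("pics/crop1.png",cv2.resize(im,None,fx=6,fy=6,interpolation=cv2.INTER_CUBIC))
im=cv2.imread("pics/side0.png")[115:255,200:360]
cv2.imwrite("pics/crop2.png",cv2.resize(im,None,fx=4,fy=4,interpolation=cv2.INTER_CUBIC))
E
```

```text
(no output)
```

View pics/crop0.png

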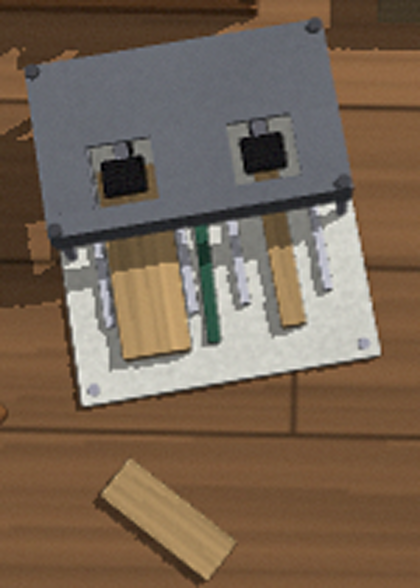

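View pics/crop1.png

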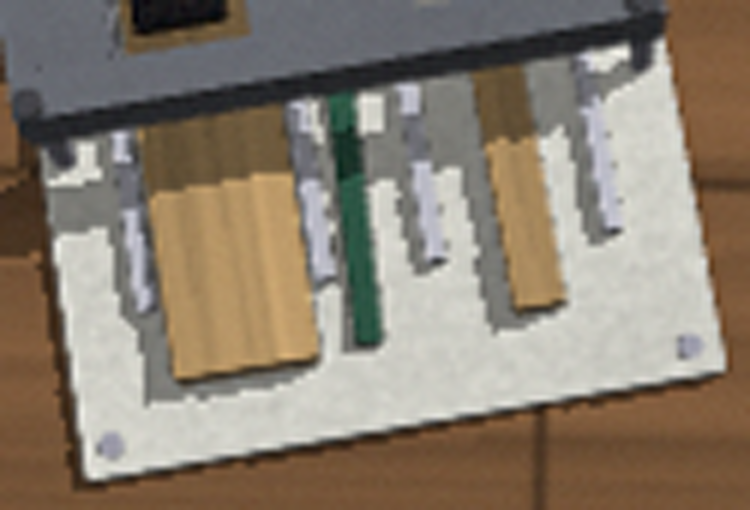

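View pics/crop2.png

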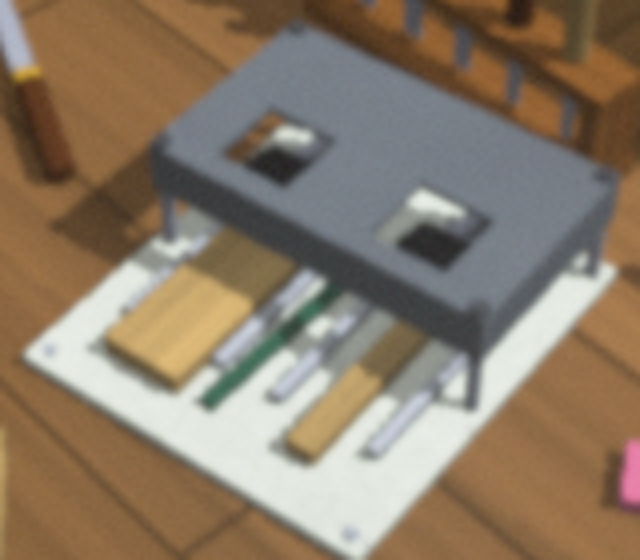

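The crop confirms it: the broad board is in the left lane, with its near end at about (214,228)–(238,225). The narrow batten is in the right lane. Next I measure the jig pose and the board.

```bash
cat > h.py <<'E'
import numpy as np, cv2
from scipy.optimize import least_squares
from station import ctrl
def cam(n):
    c=ctrl.get_calibration(n);R=cv2.Rodrigues(np.array(c["rvec"]))[0]
    K=np.array([[c["fx"],0,c["cx"]],[0,c["fy"],c["cy"]],[0,0,1]]);return K,c["k1"],R,np.array(c["tvec"])
def cast(n,px,z):
    K,k1,R,t=cam(n)
    u=cv2.undistortPoints(np.array(px,float).reshape(-1,1,2),K,np.array([k1,0,0,0,0.])).reshape(-1,2)
    d=np.c_[u,np.ones(len(u))]@R; o=-R.T@t
    z=np.broadcast_to(z,len(d)); return o+d*((z-o[2])/d[:,2])[:,None]
def proj(n,P):
    K,k1,R,t=cam(n)
    return cv2.projectPoints(np.array(P,float).reshape(-1,1,3),cv2.Rodrigues(R)[0],t,K,np.array([k1,0,0,0,0.]))[0].reshape(-1,2)
def crop(px,f,x0,y0): return (np.array(px,float)+.5)/f-.5+np.array([x0,y0])
E
cat > m.py <<'E'
from h import *
J=[(-.205,.155,.012),(-.205,-.155,.012),(-.054,.15,.114),(-.054,-.15,.114),(.125,.15,.114),(.125,-.15,.114)]
top=np.r_[crop([(85,481),(725,372)],6,185,165),crop([(50,240),(353,190),(27,68),(320,20)],2.8,170,100)]
side=crop([(22,355),(362,562),(156,148),(480,308),(295,26),(618,178)],4,200,115)
def loc(W,p): 
    c,s=np.cos(p[2]),np.sin(p[2]);d=W[:,:2]-p[:2];return np.c_[d@[c,s],d@[-s,c]]
J=np.array(J);Wt=cast("top",top,J[:,2]);Ws=cast("side",side,J[:,2])
for nm,W,JJ in(("top",Wt,J),("side",Ws,J),("both",np.r_[Wt,Ws],np.r_[J,J])):
    r=least_squares(lambda p:(loc(W,p)-JJ[:,:2]).ravel(),[.6,.1,.1]);print(nm,r.x.round(4));print((r.fun.reshape(-1,2)*1000).round(1).tolist())
p=r.x
bt=cast("top",crop([(175,380),(318,360)],6,185,165),.034);bs=cast("side",crop([(106,342),(178,386)],4,200,115),.034)
print("board",bt.round(4).tolist(),bs.round(4).tolist(),"local",loc(bt,p).round(4).tolist(),loc(bs,p).round(4).tolist())
pt=cast("top",crop([(123,176),(263,153)],2.8,170,100),.100);print("pads",loc(pt,p).round(4))
E
python3 m.py
```

```text
top [0.6732 0.1033 0.1895]
[[1.4, -0.4], [1.7, 1.0], [-0.6, -1.8], [-0.8, 1.2], [-1.0, -2.4], [-0.6, 2.5]]
side [0.6755 0.1061 0.2016]
[[-0.1, 1.5], [-1.0, -1.6], [1.0, -6.8], [7.5, 10.4], [-3.1, -3.6], [-4.4, 0.0]]
both [0.6743 0.1047 0.1955]
[[0.9, -0.4], [-0.7, 1.1], [-1.1, -2.7], [-3.1, 0.4], [-1.6, -4.3], [-2.9, 0.6], [0.4, 1.4], [1.3, -1.7], [1.6, -5.9], [9.8, 11.3], [-2.6, -1.7], [-2.1, 1.9]]
board [[0.4898, 0.1732, 0.034], [0.5007, 0.1063, 0.034]] [[0.4874, 0.1693, 0.034], [0.5001, 0.1008, 0.034]] local [[-0.1677, 0.103], [-0.17, 0.0353]] [[-0.1708, 0.0997], [-0.1717, 0.03]]
pads [[ 0.0007  0.0694]
 [-0.0002 -0.0703]]
```

The two views agree to a few mm; side guard corners are worse, so I trust the top fit. The jig is at about (0.674, 0.104) with yaw 10.9°. The board's near end is at local x ≈ -0.169, so it needs a push of about 39 mm. First I move behind the board at height, with the jaws across the lane and shut.

Call:
drive_tool(moves=[0,0,3.5,0.021,-0.043,0,1,0,0,3.5,0.021,-0.043,0,1,0,0,3.5,0.021,-0.043,0,1,0,0,3.5,0.021,-0.043,0,1,0,0,3.5,0.021,-0.043,0,1], newtons=60)

```text
t: 0.72
tool_pos: [0.3565, 0.3557, 0.2308]
tool_rot: [-0.167, -3.137, 0.001]
contact_force: [0.4, 0.5, 0.1]
opening: -0.0001
```

Call:
drive_tool(moves=[0,0,3.5,0.021,-0.043,0,1,0,0,3.5,0.021,-0.043,0,1,0,0,3.5,0.021,-0.043,0,1,0,0,3.5,0.021,-0.043,0,1,0,0,3.1,0.021,-0.043,0,1])

```text
t: 1.35
tool_pos: [0.4615, 0.1407, 0.2309]
tool_rot: [0.301, -3.127, -0.0]
contact_force: [0.5, 0.1, 0.5]
opening: -0.0002
```

```bash
python3 - <<'E'
from h import *
o=ctrl.get_obs();print(o['t'],o['tool_pos'],o['contact_force'],o['opening'],o['q'])
R=cv2.Rodrigues(o['tool_rot'])[0];print(R.round(3))
p=np.array([.674,.104,.19]);c,s=np.cos(.19),np.sin(.19);d=o['tool_pos'][:2]-p[:2];print("loc",d@[c,s],d@[-s,c])
im=ctrl.get_image("top");cv2.imwrite("pics/top1.png",cv2.resize(cv2.cvtColor(im,cv2.COLOR_RGB2BGR)[90:330,150:350],None,fx=2.4,fy=2.4))
im=ctrl.get_image("side");cv2.imwrite("pics/side1.png",cv2.cvtColor(im,cv2.COLOR_RGB2BGR))
E
```

```text
1.35 [0.4614697  0.14072122 0.23086966] [0.53393248 0.09964957 0.5452857 ] -0.00024259961788249452 [ 1.41532308e-01 -2.98944724e-01  1.93474951e+00  6.85051788e-05
  1.50617880e+00 -1.62119638e+00]
[[-0.982 -0.191 -0.   ]
 [-0.191  0.982  0.   ]
 [ 0.     0.    -1.   ]]
loc -0.20177052898130737 0.07619862731383087
```

View pics/side1.png

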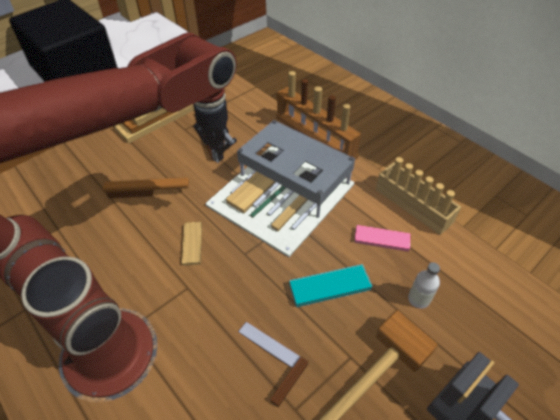

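```bash
python3 - <<'E'
from h import *
print(proj("side",[[.4615,.1407,.2309]]),proj("top",[[.4615,.1407,.2309]]))
im=ctrl.get_image("side");cv2.imwrite("pics/side2.png",cv2.cvtColor(im,cv2.COLOR_RGB2BGR))
E
```

```text
[[216.93895601 160.01645184]] [[216.14953408 226.37630589]]
```

View pics/side2.png

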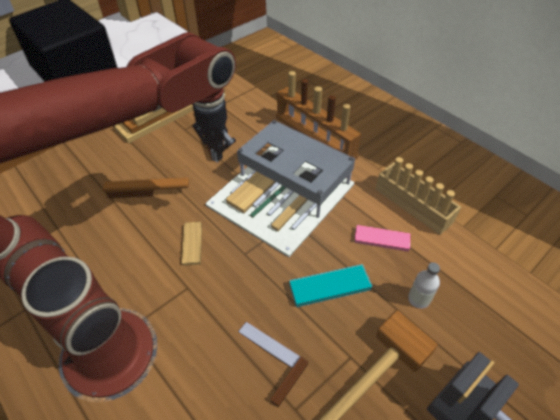

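View pics/top1.png

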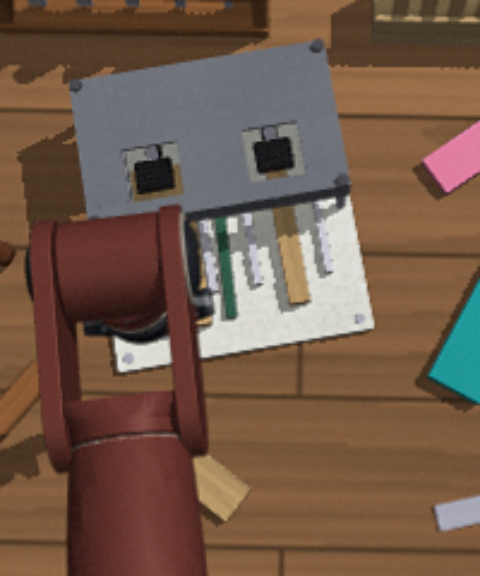

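Seen from both cameras, the tips sit where the TCP projects, at side (217,158). Next I shift 6 mm across and descend behind the board.

Call:
drive_tool(moves=[0,0,0,0.001,-0.006,-0.05,1,0,0,0,0,0,-0.05,1,0,0,0,0,0,-0.05,1,0,0,0,0,0,-0.04,1,0,0,0,0,0,-0.019,1])

```text
t: 2.12
tool_pos: [0.4594, 0.1371, 0.0191]
tool_rot: [0.299, -3.122, -0.0]
contact_force: [-0.5, 0.0, -0.1]
opening: -0.0001
```

```bash
python3 - <<'E'
from h import *
im=ctrl.get_image("side");cv2.imwrite("pics/side3.png",cv2.resize(cv2.cvtColor(im,cv2.COLOR_RGB2BGR)[100:260,180:370],None,fx=4,fy=3.7))
E
```

```text
(no output)
```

View pics/side3.png

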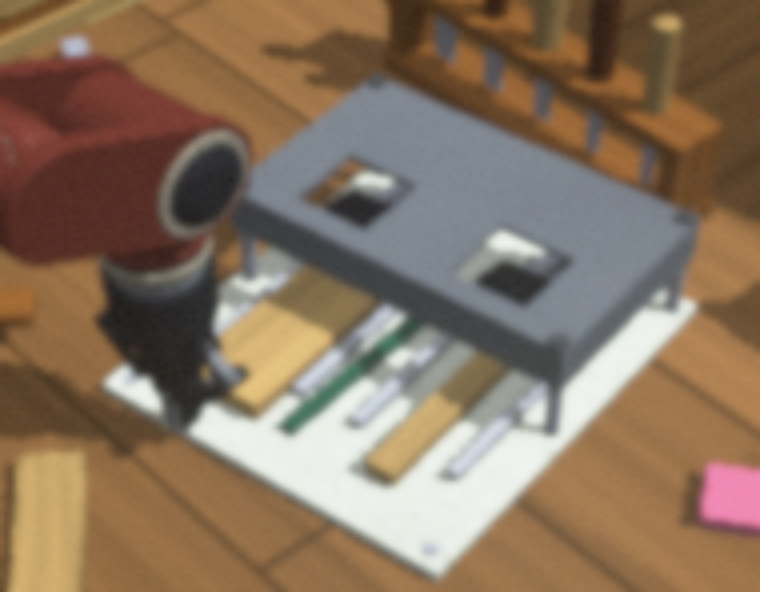

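Tips at about (180,425) in the crop are roughly 20 mm short of the board. Now I push along the lane in gentle steps.

Call:
drive_tool(moves=[0,0,0,0.009,0.0017,0,1,0,0,0,0.009,0.0017,0,1,0,0,0,0.009,0.0017,0,1,0,0,0,0.008,0.0015,0,1,0,0,0,0.007,0.0014,0,1])

```text
t: 2.8
tool_pos: [0.5049, 0.1443, 0.0226]
tool_rot: [0.298, -3.127, 0.0]
contact_force: [-2.4, -1.6, 1.9]
opening: -0.0001
```

Call:
drive_tool(moves=[0,0,0,0.002,0.0004,0,1,0,0,0,0.002,0.0004,0,1,0,0,0,0.002,0.0004,0,1,0,0,0,0.002,0.0004,0,1,0,0,0,0.002,0.0004,0,1])

```text
t: 3.42
tool_pos: [0.5144, 0.1463, 0.0222]
tool_rot: [-0.298, 3.127, 0.0]
contact_force: [-1.7, 0.9, -0.1]
opening: 0.0002
```

Call:
drive_tool(moves=[0,0,0,0.001,0.0002,0,1,0,0,0,0.001,0.0002,0,1,0,0,0,0.001,0.0002,0,1,0,0,0,0.001,0.0002,0,1,0,0,0,0.001,0.0002,0,1])

```text
t: 4.05
tool_pos: [0.5194, 0.1473, 0.0223]
tool_rot: [-0.298, 3.127, -0.0]
contact_force: [-1.1, 0.2, -1.2]
opening: 0.0003
```

Call:
drive_tool(moves=[0,0,0,0.001,0.0002,0,1,0,0,0,0.001,0.0002,0,1,0,0,0,0.001,0.0002,0,1,0,0,0,0,0,0,1,0,0,0,0,0,0,1])

```text
t: 4.68
tool_pos: [0.5215, 0.1477, 0.0223]
tool_rot: [0.298, -3.125, 0.001]
contact_force: [-5.5, -2.0, 2.9]
opening: 0.0003
```

Call:
drive_tool(moves=[0,0,0,0.001,0.0002,0,1,0,0,0,0.001,0.0002,0,1,0,0,0,0,0,0,1,0,0,0,0,0,0,1,0,0,0,0,0,0,1])

```text
t: 5.3
tool_pos: [0.5215, 0.1477, 0.0222]
tool_rot: [0.298, -3.119, 0.002]
contact_force: [-12.7, -3.2, 10.2]
opening: -0.0
```

```bash
python3 - <<'E'
from h import *
print(ctrl.get_obs()['contact_force'])
im=ctrl.get_image("side");cv2.imwrite("pics/side4.png",cv2.resize(cv2.cvtColor(im,cv2.COLOR_RGB2BGR)[100:260,180:370],None,fx=4,fy=3.7))
E
```

```text
[-12.70455835  -3.21167851  10.15378436]
```

View pics/side4.png

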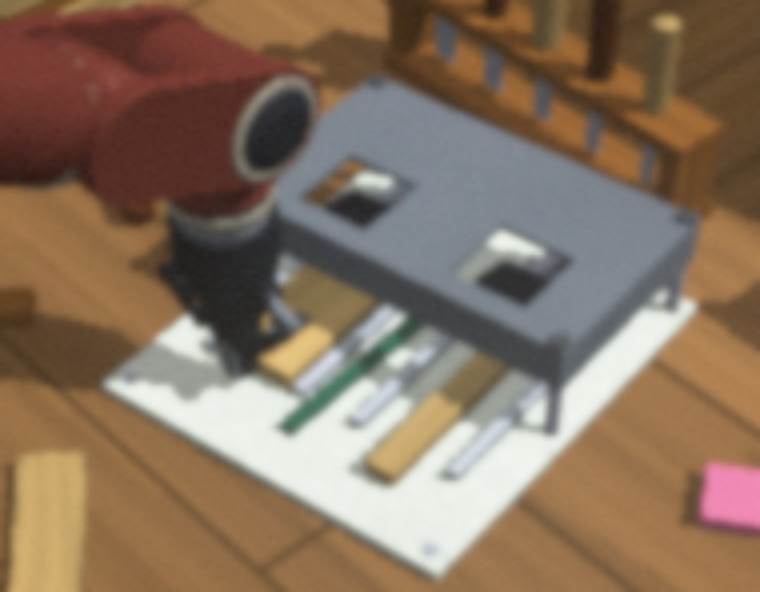

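It stalled at 13 N with TCP local x ≈ -0.1415, against a predicted -0.141. The board end is flush with the guide ends at about (297,389), so it is home. Now I back off and rise.

Call:
drive_tool(moves=[0,0,0,-0.01,-0.002,0,1,0,0,0,-0.02,-0.004,0,1,0,0,0,-0.01,-0.002,0.03,1,0,0,0,0,0,0.06,1,0,0,0,0,0,0.06,1])

```text
t: 5.98
tool_pos: [0.484, 0.1402, 0.1737]
tool_rot: [-0.298, 3.126, 0.0]
contact_force: [1.0, -0.1, -0.2]
opening: -0.0004
```

Call:
drive_tool(moves=[0,0,0,0,0,0.06,1,0,0,0,0,0.05,0,1,0,0,0,0,0.05,0,1,0,0,0,0,0.05,0,1,0,0,0,0,0.05,0,1])

```text
t: 6.6
tool_pos: [0.4845, 0.342, 0.2327]
tool_rot: [-0.298, 3.125, 0.001]
contact_force: [0.7, -0.5, 0.0]
opening: 0.0
```

```bash
python3 - <<'E'
from h import *
print(ctrl.get_obs()['tool_pos'],ctrl.get_obs()['contact_force'])
im=ctrl.get_image("top");cv2.imwrite("pics/top5.png",cv2.resize(cv2.cvtColor(im,cv2.COLOR_RGB2BGR)[95:255,165:315],None,fx=5,fy=3.7*0+3.7))
im=ctrl.get_image("side");cv2.imwrite("pics/side5.png",cv2.resize(cv2.cvtColor(im,cv2.COLOR_RGB2BGR)[100:260,180:370],None,fx=4,fy=3.7))
E
```

```text
[0.48449765 0.34204895 0.2327194 ] [ 0.70203359 -0.54865721  0.04161843]
```

View pics/top5.png

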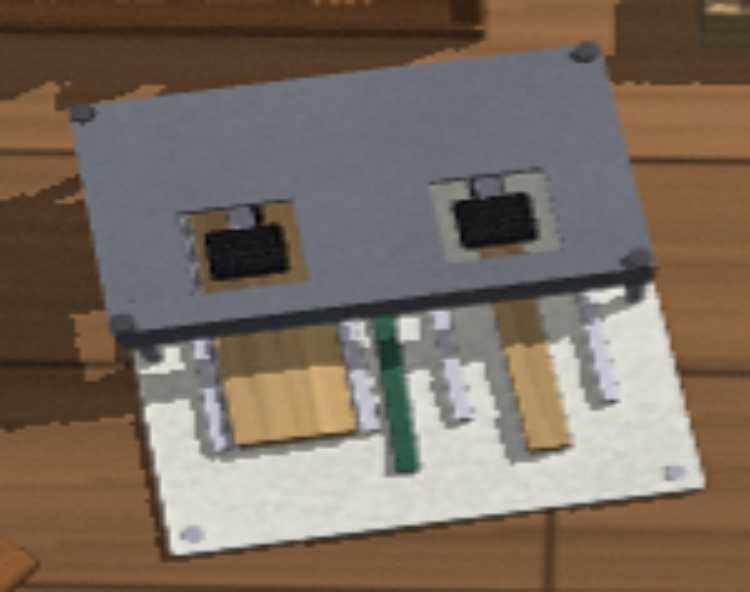

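View pics/side5.png

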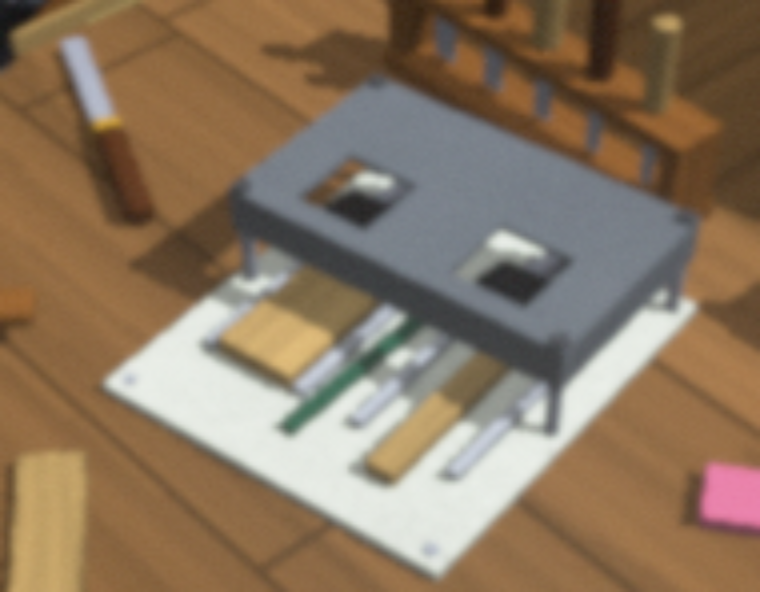

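```bash
python3 - <<'E'
from h import *
def lc(W,p=(.674,.104,.19)):
    c,s=np.cos(p[2]),np.sin(p[2]);d=W[:,:2]-np.array(p[:2]);return np.c_[d@[c,s],d@[-s,c]]
def cr(P): P=np.array(P,float);return np.c_[(P[:,0]+.5)/5-.5+165,(P[:,1]+.5)/3.7-.5+95]
print("board",lc(cast("top",cr([(232,447),(356,430)]),.034)).round(4).tolist())
print("win",lc(cast("top",cr([(180,213),(293,200),(308,278),(196,293)]),.114)).round(4).tolist())
print("winR",lc(cast("top",cr([(429,182),(543,168),(562,247),(447,262)]),.114)).round(4).tolist())
print("padL",lc(cast("top",cr([(205,232),(282,222),(290,270),(213,282)]),.1)).round(4).tolist())
K,k,R,t=cam("top");print("cam",-R.T@t)
c,s=np.cos(.19),np.sin(.19);print("target",.674-s*.07,.104+c*.07)
E
```

```text
board [[-0.131, 0.1052], [-0.1299, 0.0339]]
win [[0.0315, 0.0998], [0.0309, 0.0373], [-0.0299, 0.038], [-0.0309, 0.0997]]
winR [[0.032, -0.0385], [0.0321, -0.1021], [-0.0301, -0.102], [-0.0308, -0.0384]]
padL [[0.0193, 0.0897], [0.0198, 0.0466], [-0.0179, 0.0477], [-0.0198, 0.0908]]
cam [ 0.26597659 -0.01327079  1.40249189]
target 0.660779877351645 0.17274029645820893
```

The board's near end measures at local x ≈ -0.1305 (home is -0.130). The left window's centre is at about (0.000, 0.069), consistent with the jig pose. I move above it.

Call:
drive_tool(moves=[0,0,0,0.035,-0.034,0,1,0,0,0,0.035,-0.034,0,1,0,0,0,0.036,-0.034,0,1,0,0,0,0.035,-0.034,0,1,0,0,0,0.035,-0.034,0,1])

```text
t: 7.32
tool_pos: [0.6615, 0.1683, 0.2326]
tool_rot: [-0.297, 3.126, -0.0]
contact_force: [-0.8, 0.8, 0.2]
opening: 0.0002
```

Call:
drive_tool(moves=[0,0,0,0,0,-0.02,1,0,0,0,0,0,-0.02,1,0,0,0,0,0,-0.02,1,0,0,0,0,0,-0.02,1,0,0,0,0,0,-0.01,1])

```text
t: 7.95
tool_pos: [0.659, 0.1707, 0.1399]
tool_rot: [0.299, -3.125, 0.0]
contact_force: [-0.2, 0.1, -0.3]
opening: 0.0001
```

```bash
python3 - <<'E'
from h import *
print(ctrl.get_obs()['tool_pos'],ctrl.get_obs()['contact_force'],proj("side",[ctrl.get_obs()['tool_pos']]))
im=ctrl.get_image("side");cv2.imwrite("pics/side6.png",cv2.resize(cv2.cvtColor(im,cv2.COLOR_RGB2BGR)[80:220,210:370],None,fx=4.2,fy=4.2,interpolation=cv2.INTER_CUBIC))
E
```

```text
[0.65900241 0.17069495 0.13988642] [-0.20087837  0.07608968 -0.34832549] [[269.04179031 146.08318951]]
```

View pics/side6.png

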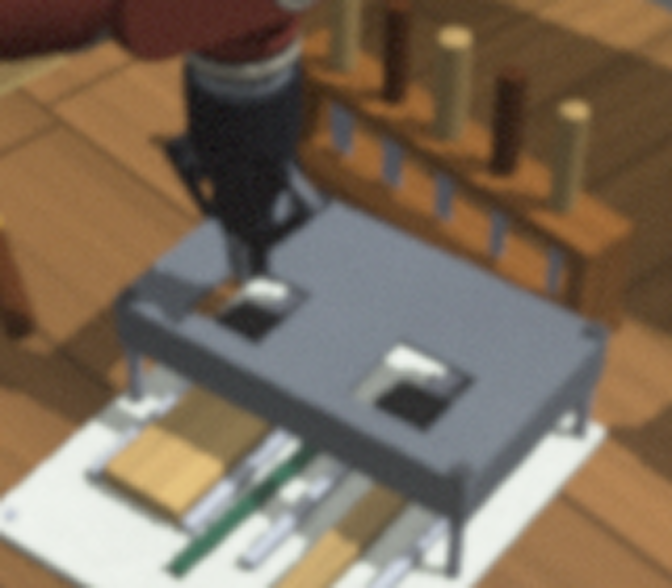

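The tips at (250,275) hang above the window. The knuckles stick out at about (325,210). Before going through, I check how low and wide they are, using rays in the jaw plane.

```bash
python3 - <<'E'
from h import *
K,k1,R,t=cam("side")
o=-R.T@t
def inplane(px,tcp,dirx=np.array([np.cos(.19),np.sin(.19),0])):
    u=cv2.undistortPoints(np.array(px,float).reshape(-1,1,2),K,np.array([k1,0,0,0,0.])).reshape(-1,2)
    d=np.c_[u,np.ones(len(u))]@R; tcp=np.array(tcp)
    P=o+d*(((tcp-o)@dirx)/(d@dirx))[:,None]
    return np.c_[(P-tcp)@np.array([-np.sin(.19),np.cos(.19),0]),P[:,2]-tcp[2]].round(4)
print(inplane(crop([(250,278),(275,240),(300,225),(330,208),(290,170),(172,145),(205,215),(228,265)],4.2,210,80),[.659,.1707,.1399]))
a=np.array([(180,428),(240,380),(222,350)],float);a=np.c_[a[:,0]/4+180,a[:,1]/3.7+100]
print(inplane(a,[.4594,.1371,.0191]))
im=ctrl.get_image("side");cv2.imwrite("pics/side7.png",cv2.resize(cv2.cvtColor(im,cv2.COLOR_RGB2BGR)[85:165,235:305],None,fx=7,fy=7,interpolation=cv2.INTER_CUBIC))
E
```

```text
[[-0.0004  0.0013]
 [-0.0234  0.0471]
 [-0.0446  0.0706]
 [-0.069   0.0967]
 [-0.037   0.1122]
 [ 0.0634  0.0863]
 [ 0.0376  0.0385]
 [ 0.019   0.003 ]]
[[ 0.0038 -0.0078]
 [-0.0645  0.0962]
 [-0.0513  0.1196]]
```

View pics/side7.png

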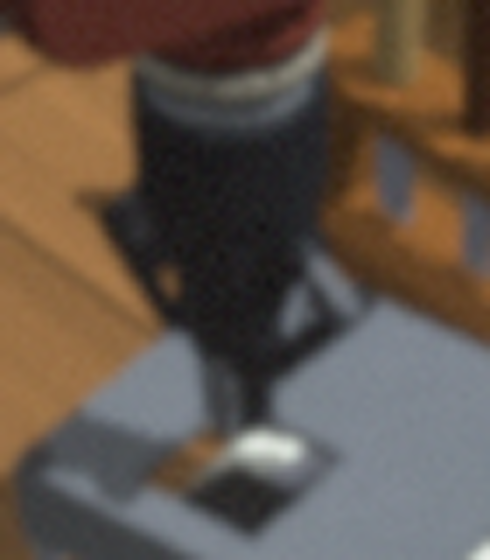

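```bash
python3 - <<'E'
from h import *
K,k1,R,t=cam("side");o=-R.T@t;print("side cam",o)
X=np.array([np.cos(.19),np.sin(.19),0]);Y=np.array([-np.sin(.19),np.cos(.19),0]);tcp=np.array([.659,.1707,.1399])
# where the model envelope would draw: lateral y, height h, at near/far faces
px=crop([(275,375),(320,345),(370,305),(205,375),(185,325),(160,300),(100,200),(210,425)],7,235,85)
u=cv2.undistortPoints(px.reshape(-1,1,2),K,np.array([k1,0,0,0,0.])).reshape(-1,2);d=np.c_[u,np.ones(len(u))]@R
for off in(-.011,0,.011):
    P=o+d*(((tcp+off*X-o)@X)/(d@X))[:,None];print(off,np.c_[(P-tcp)@Y,P[:,2]-tcp[2]].round(3).tolist())
c,s=np.cos(.19),np.sin(.19);dd=tcp[:2]-[.674,.104];print("loc",dd@[c,s],dd@[-s,c])
E
```

```text
side cam [ 0.03810237 -0.5836678   1.00315707]
-0.011 [[-0.028, 0.052], [-0.05, 0.079], [-0.075, 0.11], [0.009, 0.033], [0.018, 0.055], [0.031, 0.061], [0.06, 0.098], [0.008, 0.007]]
0 [[-0.019, 0.04], [-0.042, 0.067], [-0.066, 0.099], [0.018, 0.021], [0.028, 0.043], [0.041, 0.049], [0.07, 0.087], [0.017, -0.006]]
0.011 [[-0.01, 0.028], [-0.033, 0.055], [-0.058, 0.088], [0.028, 0.008], [0.037, 0.031], [0.05, 0.038], [0.08, 0.076], [0.026, -0.019]]
loc -0.002133175231826481 0.06833256590696943
```

The profile is about ±18 mm at 40 mm above the tips, against the window's ±32 mm, so there's roughly 12 mm clearance per side at full depth. Going down.

Call:
drive_tool(moves=[0,0,0,0.002,0.001,0,1,0,0,0,0,0,-0.012,1,0,0,0,0,0,-0.012,1,0,0,0,0,0,-0.008,1,0,0,0,0,0,-0.003,1])

```text
t: 8.68
tool_pos: [0.6617, 0.1711, 0.1059]
tool_rot: [0.298, -3.126, 0.0]
contact_force: [0.1, -1.0, 0.6]
opening: 0.0002
```

Call:
drive_tool(moves=[0,0,0,0,0,-0.003,1,0,0,0,0,0,-0.003,1,0,0,0,0,0,-0.003,1,0,0,0,0,0,-0.003,1,0,0,0,0,0,-0.003,1])

```text
t: 9.3
tool_pos: [0.6625, 0.1713, 0.0928]
tool_rot: [-0.298, 3.127, -0.0]
contact_force: [-1.2, -0.6, 2.3]
opening: -0.0003
```

Call:
drive_tool(moves=[0,0,0,0,0,-0.003,1,0,0,0,0,0,-0.003,1,0,0,0,0,0,-0.003,1,0,0,0,0,0,-0.002,1,0,0,0,0,0,-0.002,1])

```text
t: 9.93
tool_pos: [0.6622, 0.1712, 0.0791]
tool_rot: [0.298, -3.127, 0.0]
contact_force: [-2.0, -0.4, 2.9]
opening: -0.0002
```

Call:
drive_tool(moves=[0,0,0,0,0,-0.002,1,0,0,0,0,0,-0.001,1,0,0,0,0,0,-0.001,1,0,0,0,0,0,0,1,0,0,0,0,0,0,1])

```text
t: 10.55
tool_pos: [0.6624, 0.1713, 0.0751]
tool_rot: [-0.298, 3.127, 0.0]
contact_force: [-0.9, -0.6, 0.7]
opening: -0.0002
```

Call:
drive_tool(moves=[0,0,0,0,0,-0.001,1,0,0,0,0,0,-0.001,1,0,0,0,0,0,0,1,0,0,0,0,0,0,1,0,0,0,0,0,0,1])

```text
t: 11.18
tool_pos: [0.6624, 0.1712, 0.074]
tool_rot: [0.298, -3.127, 0.0]
contact_force: [-2.9, -0.2, 4.7]
opening: -0.0002
```

Call:
drive_tool(moves=[0,0,0,0,0,-0.001,1,0,0,0,0,0,-0.001,1,0,0,0,0,0,0,1,0,0,0,0,0,0,1,0,0,0,0,0,0,1])

```text
t: 11.8
tool_pos: [0.6624, 0.1713, 0.0739]
tool_rot: [0.298, -3.127, 0.0]
contact_force: [-8.1, -2.6, 13.1]
opening: -0.0005
```

The foot is bottomed: z stays at 0.074 while the force rises to 13 N. I retreat straight up, then clear to the side.

Call:
drive_tool(moves=[0,0,0,0,0,0.005,1,0,0,0,0,0,0.015,1,0,0,0,0,0,0.03,1,0,0,0,0,0,0.05,1,0,0,0,0,0,0.05,1])

```text
t: 12.42
tool_pos: [0.6622, 0.1712, 0.2229]
tool_rot: [-0.298, 3.127, 0.0]
contact_force: [1.7, -0.3, 0.3]
opening: -0.0
```

Call:
drive_tool(moves=[0,0,0,-0.035,0.034,0.01,1,0,0,0,-0.035,0.034,0,1,0,0,0,-0.035,0.034,0,1,0,0,0,-0.035,0.034,0,1,0,0,0,-0.035,0.034,0,1])

```text
t: 13.05
tool_pos: [0.4863, 0.3423, 0.2321]
tool_rot: [-0.298, 3.126, 0.001]
contact_force: [0.5, -0.5, -0.5]
opening: 0.0003
```

Call:
drive_tool(moves=[0,0,0,0,0.03,0,1,0,0,0,0,0.02,0,1,0,0,0,0,0,0,1,0,0,0,0,0,0,1,0,0,0,0,0,0,1])

```text
t: 13.68
tool_pos: [0.4878, 0.3903, 0.2312]
tool_rot: [0.296, -3.127, 0.001]
contact_force: [0.1, -0.1, 0.3]
opening: 0.0
```

```bash
python3 - <<'E'
from h import *
o=ctrl.get_obs();print(o['t'],o['tool_pos'],o['contact_force'],np.abs(o['dq']).max())
im=ctrl.get_image("top");cv2.imwrite("pics/top8.png",cv2.resize(cv2.cvtColor(im,cv2.COLOR_RGB2BGR)[95:255,165:315],None,fx=5,fy=3.7))
im=ctrl.get_image("side");cv2.imwrite("pics/side8.png",cv2.resize(cv2.cvtColor(im,cv2.COLOR_RGB2BGR)[100:260,180:370],None,fx=4,fy=3.7))
E
```

```text
13.675 [0.48776326 0.39032257 0.23122783] [ 0.08574962 -0.10995823  0.32264532] 0.0030024240308491905
```

View pics/top8.png

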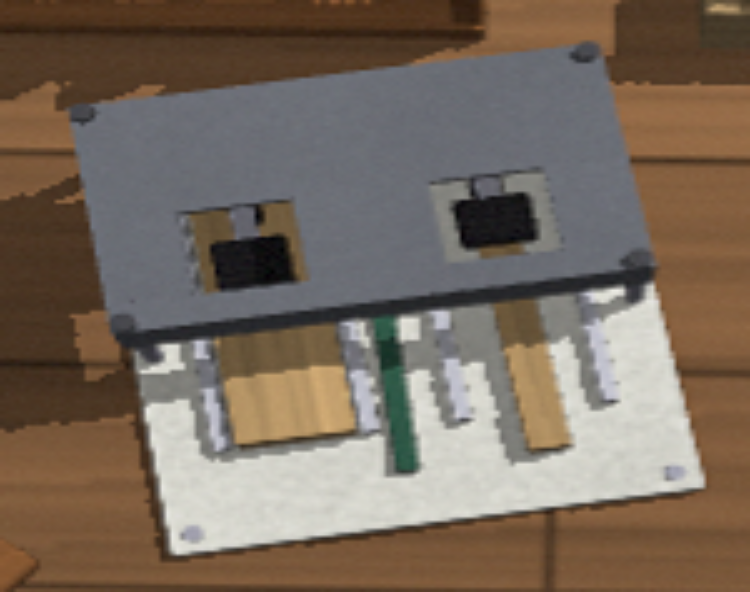

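View pics/side8.png

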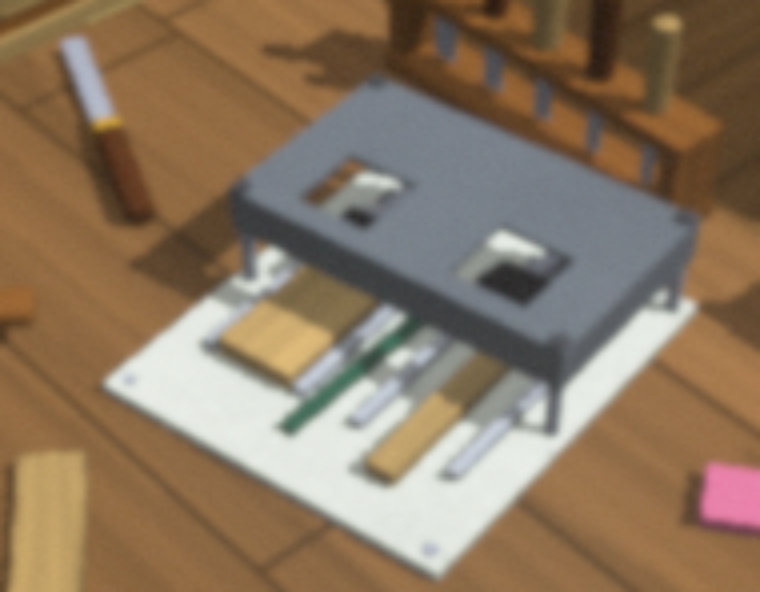

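The left pad has moved lower (top view, about (252,262), was (247,250)). The right pad is unchanged at (495,220), and so are the board end at (232,447)–(356,430), the batten and the pencil. The arm is clear, so I hand in.

```bash
python3 -c "
from station import ctrl
print(ctrl.finish_job())"
```

```text
the job is handed in; nothing more can be done
None
```

I pushed the broad board in the left lane home against the steel stop, then pressed the left clamp lever fully down through its guard window. I backed the arm clear and handed the job in at about 13.8 s of the 48 s allowed. No verdict was reported.

- **Board:** the push stalled at about 13 N. Its near end then measured at jig x ≈ -0.1305 m, where home is -0.130 m, and it looked the same in the last picture.
- **Lever:** its pad stopped at z = 0.074 m while the force rose to 13 N, which is the stated fully-down height. The last top view shows the left pad lowered and the right pad where it was.
- **Everything else:** the batten and pencil had not visibly moved. I saw no sign of contact with the guard. I did not compare the mallet, glue, brush or square in the last pictures, but the arm did not go down near them.
- **Disagreement:** the side camera placed one guard corner up to about 15 mm away from the fitted jig pose, probably because I picked a blurred corner. I used the top-camera fit, which was within about 3 mm, and the later contacts agreed with it.

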